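# Heft the glaze tins and pack the heaviest at the bottom

## Task

The three glaze tins look alike but are filled unequally: lift them to feel which is which, then pack the two heavier ones on the little wooden carrying tray, the heaviest at the bottom and the next heaviest squarely on top of it with their edges in line; the lightest stays behind, standing on the table. Keep the tins upright all the while, and leave the bowl, the mug and the brush pot where they are.

Things in the scene. Friction and masses are not known exactly. Their poses are not given: they have to be found in the camera images.
- tin_a_mid (a point): sealed plain steel tin, an upright closed cylinder 64 mm in diameter, 62 mm tall, with flat lid and foot; this point is its centre, 31 mm above its foot, z along its axis. The three tins look alike, but one weighs about 0.2, one 0.45, one 0.75 kg (each within 0.05); which is which changes every time, whatever its name or place. The filling is solid and does not shift.
- tin_b_mid (a point): sealed plain steel tin, an upright closed cylinder 64 mm in diameter, 62 mm tall, with flat lid and foot; this point is its centre, 31 mm above its foot, z along its axis. Looks like the other two; weight unknown, see tin_a.
- tin_c_mid (a point): sealed plain steel tin, an upright closed cylinder 64 mm in diameter, 62 mm tall, with flat lid and foot; this point is its centre, 31 mm above its foot, z along its axis. Looks like the other two; weight unknown, see tin_a.
- tray_floor (a point): the middle of the upper face of the tray's floor (10 mm above the table), where the bottom tin stands. The tray is a fixed square of plywood, 116 mm outside, 100 mm inside, with a rim 8 mm high (above its floor) and 8 mm thick all round; axes along its sides, z up
- bowl: terracotta bowl, a bystander, 116 mm across the rim, 50 mm tall; origin at the centre of its underside
- mug: white mug, a bystander, 80 mm across the rim plus a handle on its +y side, 90 mm tall; origin at the centre of its underside
- brush_pot: terracotta pot of brushes, a bystander, 84 mm wide, pot 100 mm and brushes about 205 mm tall; origin at the centre of its underside

How it is judged:
At the end, for the whole second after the job is handed in: At rest, tilts under 0.06 rad: one tin on the tray floor within 26 mm of its middle, another on its lid, centres within 14 mm, the third on the table clear of the tray. By weight: the upper tin bears on the lower with 3.4-5.8 N (only the middle tin does), both on the tray with over 10.3 N (((horizontal distance between tin_a_mid and tray_floor below 0.026 m and height (world z) of tin_a_mid below 0.044 m and horizontal distance between tin_b_mid and tin_a_mid below 0.014 m and height (world z) of tin_b_mid between 0.099 and 0.107 m and height (world z) of tin_c_mid below 0.035 m and horizontal distance between tin_c_mid and tray_floor above 0.085 m and contact force between tin_a and tin_b between 3.4 and 5.8 N and contact force between tin_a and tray above 10.3 N) or (horizontal distance between tin_a_mid and tray_floor below 0.026 m and height (world z) of tin_a_mid below 0.044 m and horizontal distance between tin_c_mid and tin_a_mid below 0.014 m and height (world z) of tin_c_mid between 0.099 and 0.107 m and height (world z) of tin_b_mid below 0.035 m and horizontal distance between tin_b_mid and tray_floor above 0.085 m and contact force between tin_a and tin_c between 3.4 and 5.8 N and contact force between tin_a and tray above 10.3 N) or (horizontal distance between tin_b_mid and tray_floor below 0.026 m and height (world z) of tin_b_mid below 0.044 m and horizontal distance between tin_a_mid and tin_b_mid below 0.014 m and height (world z) of tin_a_mid between 0.099 and 0.107 m and height (world z) of tin_c_mid below 0.035 m and horizontal distance between tin_c_mid and tray_floor above 0.085 m and contact force between tin_b and tin_a between 3.4 and 5.8 N and contact force between tin_b and tray above 10.3 N) or (horizontal distance between tin_b_mid and tray_floor below 0.026 m and height (world z) of tin_b_mid below 0.044 m and horizontal distance between tin_c_mid and tin_b_mid below 0.014 m and height (world z) of tin_c_mid between 0.099 and 0.107 m and height (world z) of tin_a_mid below 0.035 m and horizontal distance between tin_a_mid and tray_floor above 0.085 m and contact force between tin_b and tin_c between 3.4 and 5.8 N and contact force between tin_b and tray above 10.3 N) or (horizontal distance between tin_c_mid and tray_floor below 0.026 m and height (world z) of tin_c_mid below 0.044 m and horizontal distance between tin_a_mid and tin_c_mid below 0.014 m and height (world z) of tin_a_mid between 0.099 and 0.107 m and height (world z) of tin_b_mid below 0.035 m and horizontal distance between tin_b_mid and tray_floor above 0.085 m and contact force between tin_c and tin_a between 3.4 and 5.8 N and contact force between tin_c and tray above 10.3 N) or (horizontal distance between tin_c_mid and tray_floor below 0.026 m and height (world z) of tin_c_mid below 0.044 m and horizontal distance between tin_b_mid and tin_c_mid below 0.014 m and height (world z) of tin_b_mid between 0.099 and 0.107 m and height (world z) of tin_a_mid below 0.035 m and horizontal distance between tin_a_mid and tray_floor above 0.085 m and contact force between tin_c and tin_b between 3.4 and 5.8 N and contact force between tin_c and tray above 10.3 N)) and angle between each of tin_a_mid, tin_b_mid, tin_c_mid's own z axis and vertical below 0.06 rad and linear speed of each of tin_a, tin_b, tin_c below 0.02 m/s); the robot touches nothing.
It fails at once if a tin is tipped by more than about 45 degrees (angle between any of tin_a_mid, tin_b_mid, tin_c_mid's own z axis and vertical above 0.8 rad).
It fails at once if the bowl, the mug or the brush pot is shoved by more than 30 mm (distance of any of bowl, mug, brush_pot from where it was at the start of the episode above 0.03 m).
It also fails if it takes over 67 s, if anything falls off the work surface, if the arm or the gripper's body presses on something with over 40 N, if the wrist force passes 120 N, or if a joint passes its speed limit or range.

## Robot

A 6-joint arm with a two-finger parallel gripper is mounted at the origin on the work surface. World frame = base frame: x ahead of the robot, y to its left, z up, the work surface at z = 0. Lengths are in m, angles in rad, forces in N, time in s.
With the tool pointing down it reaches from about 0.375 to 0.975 m from the base axis. Payload 3.8 kg.
Tool frame: the origin (TCP) lies where the fingers leave the gripper's body, on its centre line; the fingertips stand 73 mm ahead of it and the grasp point (between the pads) lies 54 mm ahead of it; z points along the fingers, y is the line along which they close (so a half turn about z gives the same grasp; the last joint's range is limited). The gripper opens to 85 mm and grips with 20 to 120 N. Pads are 22 mm wide; open, the fingers measure 114 mm over their backs; the gripper's body (76 mm by 85 mm) begins 54 mm behind the grasp point. The pads swing forward as they close: fully open they stand 13 mm farther back than shut.
Start: joints at [-1.25, 0.264, 1.604, -0, 1.274, -0.037], TCP at [0.236, -0.632, 0.304] pointing down, gripper open.
Joint ranges: [-2.63, 2.63], [-0.94, 2.18], [0.31, 2.57], [-1.31, 4.45], [0, 2.66], [-2.55, 2.55]. Speed limits (rad/s): [2.57, 2.57, 3.14, 3.14, 3.14, 3.14].

## Interface

Orientations are given as a rotation vector (axis times angle).
In Python, from workcell import read_state, viewer, bot gives the robot as it stands.
- The arm moves only by the tool jog_arm, never from a script. Its argument "increments" is a list that holds one entry, the list of rows, each a list of 7 numbers: the shift along the tool's x, y, z in units of 30 mm (1.0 is 30 mm), then the turn, a rotation vector about the tool's x, y, z in units of 6 degrees (1.0 is 6 degrees), then the opening, from -1 (shut) to 1 (fully open). A call has exactly 5 rows; each row shifts and turns the commanded pose from where the row before left it, along the tool's axes as they then stand; what a row does not reach is not made up. A row lasts 1/12 s, in which the tool goes at most 41.7 mm and 7.16 degrees, less where a joint would pass 70% of its speed; a pose out of reach is approached as far as the arm can. A call is refused whole if a number of a shift passes 1 or a number of a turn 1, either way. A call with a gripper value outside its range is refused whole. The fingers move at their own pace and stop on an object; "force" is the grip in N (left out, the last holds). Time passes only in rows, so rows that do not move let the fingers close, or fill a call up. It gives the time, the measured TCP pose, the force, the opening and the grip force at its end, in the units of the state.
- read_state(): the state, without advancing time (a new reading comes with each control period).
- viewer.read_camera(name): name is "scene" or "top" or "wrist"; returns (picture, depth): 480x640x3 uint8, blue, green, red; 480x640 float32, m along the optical axis (not along the pixel's ray), 0 where there is no reading.
- viewer.camera_params(name): a dict with "fx", "fy", "cx", "cy" (pixels), "k1" (the pictures are not rectified: a ray, as slopes to the right and down, at radius r is drawn at 1 + k1 r^2 times it, then the intrinsics apply), "R" (3x3) and "t" (3): a world point X has camera coordinates R X + t; the wrist camera has in their place "hand_eye" (4x4, takes a point from camera to tool coordinates, whose origin is the TCP and whose axes are the flange's). Camera axes: x right, y down, z forward; pixel columns grow to the right and rows downward; lengths in m; the calibration is good to about 2 mm. A picture is of the moment at which its call begins: read the wrist's pose just before it. camera_params takes no time and is no camera call.
- bot.finish_job(): hands the job in; it is judged then, once.
The state is a dict: "time": time; "q": joint angles; "joint_vel": joint speeds; "joint_torque": joint torques, N m; "tool_pos": TCP position; "tcp_rot": TCP orientation; "wrist_force": force on the tool from outside, world axes, zero at the start; "torque": the same for the moment, N m; "width": opening from 0.0 (shut) to 1.0 (fully open); "grip_force": force on a finger pad.
Only numpy, scipy, OpenCV 4.12 (cv2) and the standard library are available. Lean on these libraries where they do the work, as an engineer would, in place of code of your own. Each camera call takes 0.05 s, during which the arm holds its last target. There are 200 camera calls.

## Working session

There is one attempt and no reset: what is moved stays moved. The work goes in short steps, Python scripts to look and compute and a tool call to move; the robot and the scene stay as the last step left them, time stands still between calls to the robot, and variables do not carry over. Pictures are saved under pics/ and viewed, at most 10 in all, crops included, and the job is handed in when it is done.

Besides the shell and the picture viewer there is one more tool, called after ">>>" in YAML: its name, and indented under it one key for each argument. jog_arm: Moves the arm, as the interface text tells. Its arguments: {"type":"object","properties":{"increments":{"type":"array","items":{"type":"array","items":{"type":"array","items":{"type":"number"}}}},"force":{"type":"number"}},"required":["increments"]}

```bash
mkdir -p pics
python3 - <<'E'
from workcell import read_state, viewer, bot
import cv2,numpy as np
s=read_state();print({k:np.round(v,3) for k,v in s.items()})
for n in("top","scene"):
    p,d=viewer.read_camera(n);cv2.imwrite(f"pics/{n}0.png",p);np.save(f"pics/{n}0.npy",d)
    c=viewer.camera_params(n);print(n,c)
print(viewer.camera_params("wrist"))
E
```

```text
{'time': np.float64(0.0), 'q': array([-1.25 ,  0.265,  1.605, -0.   ,  1.274, -0.037]), 'joint_vel': array([-0.   , -0.001,  0.   ,  0.001,  0.002, -0.   ]), 'joint_torque': array([ 1.0000e-03, -5.1512e+01, -3.6731e+01,  0.0000e+00,  1.3000e-02,
        0.0000e+00]), 'tool_pos': array([ 0.236, -0.632,  0.303]), 'tcp_rot': array([-3.089e+00, -5.590e-01,  1.000e-03]), 'wrist_force': array([-0.126, -0.192, -0.088]), 'torque': array([ 0.008, -0.008,  0.021]), 'grip_force': np.float64(0.0), 'width': np.float64(1.0)}
top {'fx': 597.6153007664585, 'fy': 597.6153007664585, 'cx': 325.07427136393864, 'cy': 246.759624931081, 'k1': -0.0790996366559914, 'R': array([[ 0.11222128, -0.99368177, -0.00170878],
       [-0.97229448, -0.10945071, -0.20655262],
       [ 0.20506055,  0.02484103, -0.978434  ]]), 't': array([-0.05861193,  0.59041881,  1.22606474])}
scene {'fx': 453.3778165876513, 'fy': 453.3778165876513, 'cx': 308.2806855465479, 'cy': 243.86236104975146, 'k1': -0.09763511355874784, 'R': array([[-0.29590166,  0.954944  , -0.0228948 ],
       [ 0.50226139,  0.13515536, -0.85408813],
       [-0.81251197, -0.26422527, -0.51962419]]), 't': array([ 0.17369363, -0.23647016,  1.41366866])}
{'fx': 384.2798182831796, 'fy': 384.2798182831796, 'cx': 316.42659024506514, 'cy': 234.72551146611633, 'k1': -0.004571727997028578, 'hand_eye': array([[-1.46942241e-04, -9.58859150e-01, -2.83882208e-01,
         7.14811943e-02],
       [ 9.99999848e-01,  9.87241781e-06, -5.50962590e-04,
        -5.42597281e-04],
       [ 5.31098125e-04, -2.83882246e-01,  9.58859003e-01,
        -7.12604614e-02],
       [ 0.00000000e+00,  0.00000000e+00,  0.00000000e+00,
         1.00000000e+00]])}
```

View pics/top0.png

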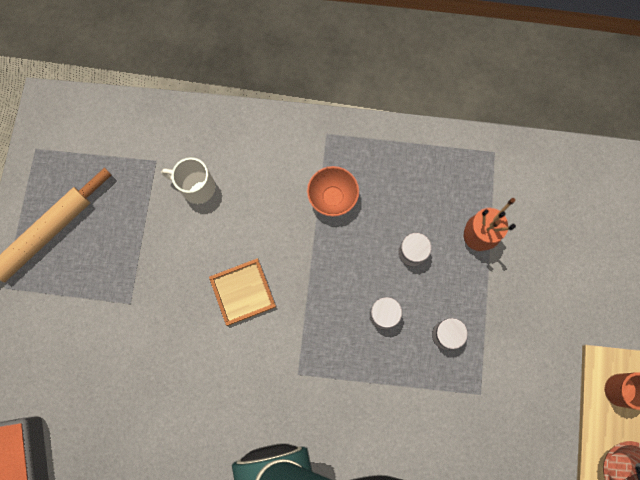

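View pics/scene0.png

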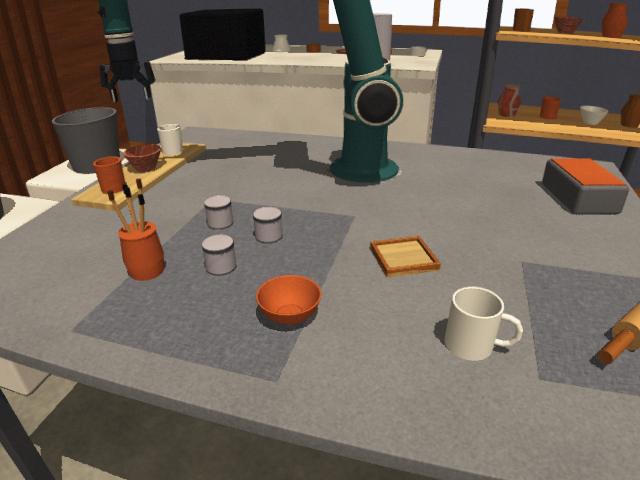

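The top view shows three white lids at about (416,247), (386,312) and (452,333), and the tray at (243,293). The bowl, mug and brush pot lie at (333,192), (193,178) and (486,230). The scene view agrees.

```bash
cat > h.py <<'E'
from workcell import read_state, viewer, bot
import cv2,numpy as np
from scipy.spatial.transform import Rotation as Ro
def slopes(uv,c):
    K=np.array([[c["fx"],0,c["cx"]],[0,c["fy"],c["cy"]],[0,0,1]])
    return cv2.undistortPoints(np.float64(uv).reshape(-1,1,2),K,np.array([c["k1"],0,0,0.]))[:,0]
def onplane(uv,name,z,s=None):
    c=viewer.camera_params(name);n=slopes(uv,c);d=np.c_[n,np.ones(len(n))]
    if name=="wrist":
        T=Ro.from_rotvec(s["tcp_rot"]).as_matrix();H=c["hand_eye"]
        o=T@H[:3,3]+s["tool_pos"];d=d@(T@H[:3,:3]).T
    else:
        o=-c["R"].T@c["t"];d=d@c["R"]
    return o+d*((z-o[2])/d[:,2])[:,None]
def rel(goal,s=None):
    s=s or read_state();T=Ro.from_rotvec(s["tcp_rot"]).as_matrix()
    return T.T@(np.array(goal)-s["tool_pos"])/0.03
E
python3 - <<'E'
from h import *
p=cv2.imread("pics/top0.png");hsv=cv2.cvtColor(p,cv2.COLOR_BGR2HSV)
def blobs(m,lo,hi):
    cs,_=cv2.findContours(m,cv2.RETR_EXTERNAL,cv2.CHAIN_APPROX_NONE)
    return [c for c in cs if lo<cv2.contourArea(c)<hi]
for c in blobs(cv2.inRange(hsv,(0,0,170),(180,40,255)),300,1500):
    (x,y),r=cv2.minEnclosingCircle(c); print("lid",x,y,r,onplane([[x,y]],"top",.062).round(4))
for c in blobs(cv2.inRange(hsv,(0,60,60),(35,255,255)),500,6000):
    r=cv2.minAreaRect(c);b=cv2.boxPoints(r);print("orange",r)
    if 200<r[0][0]<280: 
        q=onplane(b,"top",.018);print(q.round(4),q.mean(0),np.linalg.norm(np.diff(q,axis=0),axis=1))
    else: print(onplane([r[0]],"top",.05))
s=read_state();print(Ro.from_rotvec(s["tcp_rot"]).as_matrix().round(3))
E
```

```text
lid 451.56298828125 333.0381774902344 15.374361991882324 [[ 0.4389 -0.2769  0.062 ]]
lid 121.54939270019531 312.6276550292969 42.55412292480469 [[0.4024 0.4222 0.062 ]]
lid 386.3731384277344 311.6865539550781 15.118003845214844 [[ 0.4686 -0.1363  0.062 ]]
lid 416.0769348144531 246.53846740722656 14.620532035827637 [[ 0.6156 -0.1872  0.062 ]]
lid 519.5 184.0 31.515968322753906 [[ 0.7832 -0.4056  0.062 ]]
orange ((13.5, 451.0), (56.0, 27.0), 90.0)
[[0.08834024 0.6075289  0.05      ]]
orange ((241.5950469970703, 291.7495422363281), (53.17680740356445, 53.97779846191406), 69.14553833007812)
[[0.5062 0.2614 0.018 ]
 [0.5618 0.156  0.018 ]
 [0.4568 0.0999 0.018 ]
 [0.4026 0.2038 0.018 ]] [0.48185031 0.18028778 0.018     ] [0.11918389 0.1190348  0.11717343]
orange ((488.388427734375, 227.93130493164062), (41.367427825927734, 53.133750915527344), 76.60750579833984)
[[ 0.67800915 -0.34430652  0.05      ]]
orange ((51.12334060668945, 222.371337890625), (24.361621856689453, 153.368408203125), 47.06010818481445)
[[0.5825672  0.62269646 0.05      ]]
orange ((332.6000061035156, 190.79998779296875), (50.596439361572266, 51.861351013183594), 71.56504821777344)
[[0.72372566 0.0058508  0.05      ]]
orange ((481.9644775390625, 9.430086135864258), (318.0436706542969, 18.577260971069336), 6.4210615158081055)
[[ 1.22182914 -0.30339933  0.05      ]]
[[ 0.937  0.35  -0.001]
 [ 0.35  -0.937  0.002]
 [ 0.    -0.002 -1.   ]]
```

>>> jog_arm:
  increments:
    - [[0.7,-0.58,0.15,0,0,0,1],[0.7,-0.58,0.15,0,0,0,1],[0.7,-0.58,0.15,0,0,0,1],[0.7,-0.58,0.15,0,0,0,1],[0.7,-0.58,0.15,0,0,0,1]]
  force: 50

```text
time: 0.52
tool_pos: [0.3045, -0.5126, 0.2805]
tcp_rot: [-3.09, -0.558, 0.0]
wrist_force: [0.6, 0.5, -0.3]
width: 1.001
grip_force: 0.0
```

>>> jog_arm:
  increments:
    - [[0.7,-0.58,0.15,0,0,0,1],[0.7,-0.58,0.15,0,0,0,1],[0.7,-0.58,0.15,0,0,0,1],[0.7,-0.58,0.15,0,0,0,1],[0.7,-0.58,0.15,0,0,0,1]]

```text
time: 0.93
tool_pos: [0.3724, -0.3942, 0.2582]
tcp_rot: [-3.091, -0.559, 0.001]
wrist_force: [0.2, -0.1, -0.0]
width: 0.997
grip_force: 0.0
```

>>> jog_arm:
  increments:
    - [[0.7,-0.58,0.15,0,0,0,1],[0.7,-0.58,0.15,0,0,0,1],[0.7,-0.58,0.15,0,0,0,1],[0.7,-0.58,0.15,0,0,0,1],[0,0,0,0,0,0,1]]

```text
time: 1.35
tool_pos: [0.4273, -0.2971, 0.2393]
tcp_rot: [-3.087, -0.563, 0.001]
wrist_force: [-0.7, 1.0, -0.5]
width: 1.002
grip_force: 0.0
```

```bash
cat >> h.py <<'E'
def lids(z=.062,tag=None):
    s=read_state();p,_=viewer.read_camera("wrist")
    if tag: cv2.imwrite(f"pics/{tag}.png",p)
    hsv=cv2.cvtColor(p,cv2.COLOR_BGR2HSV)
    m=cv2.inRange(hsv,(0,0,165),(180,45,255))
    out=[]
    for c in cv2.findContours(m,cv2.RETR_EXTERNAL,cv2.CHAIN_APPROX_NONE)[0]:
        if cv2.contourArea(c)<800: continue
        q=onplane(c[:,0].astype(float),"wrist",z,s)[:,:2].astype(np.float32)
        ctr,r=cv2.minEnclosingCircle(q);x,y,w,h=cv2.boundingRect(c)
        print("lid",np.round(ctr,4),"r",round(r,4),"px",(x,y,w,h))
        out.append(ctr)
    print("tcp",s["tool_pos"].round(4),"t",s["time"])
    return out
E
python3 -c "
from h import *
for c in lids(tag='w1'): print(rel([*c,.094]).round(2))
"
```

```text
lid [ 0.4396 -0.2755] r 0.0319 px (247, 155, 96, 95)
lid [ 0.4686 -0.1334] r 0.0318 px (37, 20, 106, 113)
tcp [ 0.4273 -0.2971  0.2393] t 1.35
[ 0.68 -0.57  4.86]
[ 3.26 -4.66  4.87]
```

View pics/w1.png

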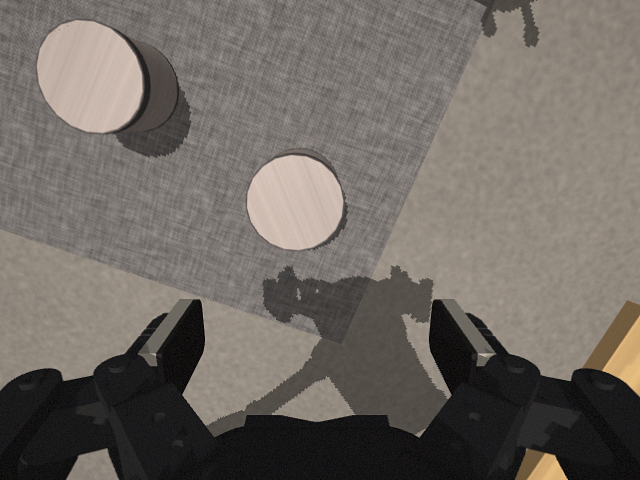

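The wrist view shows the near lid at (295,202) and the next at (90,75). Both radii come out at 32 mm, so I'll descend on the near one, which I'm calling tin 1.

>>> jog_arm:
  increments:
    - [[0.68,-0.57,0.85,0,0,0,1],[0,0,1,0,0,0,1],[0,0,1,0,0,0,1],[0,0,1,0,0,0,1],[0,0,1,0,0,0,1]]

```text
time: 1.82
tool_pos: [0.4393, -0.2788, 0.0944]
tcp_rot: [3.09, 0.559, 0.001]
wrist_force: [-0.6, -0.7, -0.6]
width: 0.997
grip_force: 0.0
```

>>> jog_arm:
  increments:
    - [[0,0,0,0,0,0,-1],[0,0,0,0,0,0,-1],[0,0,0,0,0,0,-1],[0,0,0,0,0,0,-1],[0,0,0,0,0,0,-1]]

```text
time: 2.23
tool_pos: [0.4404, -0.2788, 0.0971]
tcp_rot: [3.089, 0.558, 0.003]
wrist_force: [0.6, 0.2, -4.9]
width: 0.742
grip_force: 55.8
```

>>> jog_arm:
  increments:
    - [[0,0,-0.5,0,0,0,-1],[0,0,-0.7,0,0,0,-1],[0,0,-0.7,0,0,0,-1],[0,0,-0.3,0,0,0,-1],[0,0,0,0,0,0,-1]]

```text
time: 2.65
tool_pos: [0.4417, -0.2794, 0.1653]
tcp_rot: [3.086, 0.558, 0.009]
wrist_force: [0.9, -0.7, -5.1]
width: 0.742
grip_force: 57.3
```

>>> jog_arm:
  increments:
    - [[0,0,0,0,0,0,-1],[0,0,0,0,0,0,-1],[0,0,0,0,0,0,-1],[0,0,0,0,0,0,-1],[0,0,0,0,0,0,-1]]

```text
time: 3.07
tool_pos: [0.439, -0.2775, 0.1602]
tcp_rot: [-3.09, -0.559, 0.002]
wrist_force: [0.6, -0.8, -4.8]
width: 0.741
grip_force: 57.3
```

```bash
python3 -c "
from h import *
s=read_state();print(s['wrist_force'],s['torque'],s['joint_torque'],s['width'])"
```

```text
[ 0.56542393 -0.83978207 -4.79220552] [0.03493158 0.01242108 0.0282148 ] [ 1.34458955e-03 -4.01503944e+01 -3.36115408e+01  1.23632504e-02
  8.46888550e-03 -1.51254812e-04] 0.7408406007378302
```

About 4.8 N, so tin 1 is the middle one. I'll set it back and weigh tin 2.

>>> jog_arm:
  increments:
    - [[0,0,0.7,0,0,0,-1],[0,0,0.7,0,0,0,-1],[0,0,0.5,0,0,0,-1],[0,0,0.25,0,0,0,-1],[0,0,0,0,0,0,-1]]

```text
time: 3.48
tool_pos: [0.4388, -0.2773, 0.0952]
tcp_rot: [-3.089, -0.559, 0.003]
wrist_force: [1.0, 0.5, -4.1]
width: 0.75
grip_force: 57.2
```

>>> jog_arm:
  increments:
    - [[0,0,0,0,0,0,1],[0,0,0,0,0,0,1],[0,0,0,0,0,0,1],[0,0,0,0,0,0,1],[0,0,-0.5,0,0,0,1]]

```text
time: 3.9
tool_pos: [0.4384, -0.2771, 0.1105]
tcp_rot: [-3.089, -0.559, 0.004]
wrist_force: [-0.1, 0.9, -1.0]
width: 1.0
grip_force: 0.0
```

>>> jog_arm:
  increments:
    - [[0,0,-1,0,0,0,1],[0,0,-1,0,0,0,1],[0,0,-1,0,0,0,1],[0.2,-0.4,-0.6,0,0,0,1],[0.5,-0.8,0,0,0,0,1]]

```text
time: 4.32
tool_pos: [0.4496, -0.2403, 0.2267]
tcp_rot: [3.083, 0.553, 0.014]
wrist_force: [0.8, 0.1, 0.2]
width: 0.996
grip_force: 0.0
```

>>> jog_arm:
  increments:
    - [[0.5,-0.8,0,0,0,0,1],[0.5,-0.8,0,0,0,0,1],[0.5,-0.8,0,0,0,0,1],[0.38,-0.49,0,0,0,0,1],[0,0,0,0,0,0,1]]

```text
time: 4.73
tool_pos: [0.4699, -0.1333, 0.2208]
tcp_rot: [-3.09, -0.563, -0.003]
wrist_force: [-0.5, -0.8, -0.1]
width: 0.997
grip_force: 0.0
```

```bash
python3 -c "
from h import *
for c in lids(tag='w2'): print(rel([*c,.094]).round(2))
"
```

```text
lid [ 0.4486 -0.2789] r 0.0308 px (475, 306, 71, 60)
lid [ 0.4686 -0.1341] r 0.032 px (268, 193, 101, 97)
lid [ 0.6162 -0.1856] r 0.0319 px (445, 0, 118, 94)
tcp [ 0.4699 -0.1333  0.2208] t 4.7333
[-2.36  4.25  4.23]
[-0.03 -0.03  4.23]
[3.96 3.31 4.23]
```

>>> jog_arm:
  increments:
    - [[0,0,1,0,0,0,1],[0,0,1,0,0,0,1],[0,0,1,0,0,0,1],[0,0,0.8,0,0,0,1],[0,0,0.4,0,0,0,1]]

```text
time: 5.2
tool_pos: [0.4671, -0.1364, 0.0911]
tcp_rot: [-3.09, -0.558, 0.006]
wrist_force: [-0.8, 0.3, 0.5]
width: 1.005
grip_force: 0.0
```

>>> jog_arm:
  increments:
    - [[0,0,0,0,0,0,-1],[0,0,0,0,0,0,-1],[0,0,0,0,0,0,-1],[0,0,0,0,0,0,-1],[0,0,0,0,0,0,-1]]

```text
time: 5.62
tool_pos: [0.47, -0.1365, 0.0951]
tcp_rot: [3.09, 0.559, 0.003]
wrist_force: [0.6, 0.5, -1.6]
width: 0.74
grip_force: 54.9
```

>>> jog_arm:
  increments:
    - [[0,0,-0.5,0,0,0,-1],[0,0,-0.7,0,0,0,-1],[0,0,-0.7,0,0,0,-1],[0,0,-0.3,0,0,0,-1],[0,0,0,0,0,0,-1]]

```text
time: 6.03
tool_pos: [0.4713, -0.1367, 0.1632]
tcp_rot: [3.088, 0.559, 0.01]
wrist_force: [0.3, -1.4, -1.7]
width: 0.732
grip_force: 55.7
```

>>> jog_arm:
  increments:
    - [[0,0,0,0,0,0,-1],[0,0,0,0,0,0,-1],[0,0,0,0,0,0,-1],[0,0,0,0,0,0,-1],[0,0,0,0,0,0,-1]]

```text
time: 6.45
tool_pos: [0.4685, -0.1357, 0.1588]
tcp_rot: [-3.09, -0.559, 0.003]
wrist_force: [-0.3, -0.0, -2.3]
width: 0.735
grip_force: 55.7
```

About 2 N, so tin 2 is the lightest and tin 3 must be the heaviest. I'll set tin 2 back and go to tin 3.

>>> jog_arm:
  increments:
    - [[0,0,0.7,0,0,0,-1],[0,0,0.7,0,0,0,-1],[0,0,0.5,0,0,0,-1],[0,0,0.25,0,0,0,-1],[0,0,0,0,0,0,-1]]

```text
time: 6.87
tool_pos: [0.4684, -0.1356, 0.0943]
tcp_rot: [-3.09, -0.559, 0.004]
wrist_force: [-0.4, -0.3, -0.9]
width: 0.733
grip_force: 56.1
```

>>> jog_arm:
  increments:
    - [[0,0,0,0,0,0,1],[0,0,0,0,0,0,1],[0,0,0,0,0,0,1],[0,0,0,0,0,0,1],[0,0,-0.5,0,0,0,1]]

```text
time: 7.28
tool_pos: [0.4673, -0.1353, 0.1085]
tcp_rot: [-3.089, -0.559, 0.006]
wrist_force: [-0.4, 0.1, -0.3]
width: 1.001
grip_force: 0.0
```

>>> jog_arm:
  increments:
    - [[0,0,-1,0,0,0,1],[0,0,-1,0,0,0,1],[0,0,-1,0,0,0,1],[0.3,0.25,-0.6,0,0,0,1],[0.8,0.65,0,0,0,0,1]]

```text
time: 7.7
tool_pos: [0.5101, -0.1498, 0.2239]
tcp_rot: [3.088, 0.559, 0.009]
wrist_force: [0.7, 0.4, 1.0]
width: 0.997
grip_force: 0.0
```

>>> jog_arm:
  increments:
    - [[0.8,0.65,0,0,0,0,1],[0.8,0.65,0,0,0,0,1],[0.8,0.65,0,0,0,0,1],[0.5,0.43,0,0,0,0,1],[0,0,0,0,0,0,1]]

```text
time: 8.12
tool_pos: [0.6196, -0.1875, 0.219]
tcp_rot: [3.09, 0.558, 0.006]
wrist_force: [0.0, -0.3, -0.2]
width: 1.004
grip_force: 0.0
```

```bash
python3 -c "
from h import *
for c in lids(tag='w3'): print(rel([*c,.094]).round(2))
"
```

```text
lid [ 0.4783 -0.1521] r 0.0234 px (182, 375, 36, 55)
lid [ 0.6155 -0.1849] r 0.032 px (260, 196, 102, 97)
tcp [ 0.6196 -0.1875  0.219 ] t 8.1167
[-3.95 -2.71  4.15]
[-0.05 -0.08  4.15]
```

>>> jog_arm:
  increments:
    - [[-0.05,-0.08,1,0,0,0,1],[0,0,1,0,0,0,1],[0,0,1,0,0,0,1],[0,0,0.8,0,0,0,1],[0,0,0.35,0,0,0,1]]

```text
time: 8.58
tool_pos: [0.6099, -0.183, 0.0898]
tcp_rot: [-3.088, -0.558, 0.01]
wrist_force: [-0.4, 0.5, -0.4]
width: 0.998
grip_force: 0.0
```

>>> jog_arm:
  increments:
    - [[0,0,0,0,0,0,-1],[0,0,0,0,0,0,-1],[0,0,0,0,0,0,-1],[0,0,0,0,0,0,-1],[0,0,0,0,0,0,-1]]
  force: 60

```text
time: 9.0
tool_pos: [0.6137, -0.1842, 0.0945]
tcp_rot: [3.091, 0.559, 0.001]
wrist_force: [0.1, 0.6, -5.2]
width: 0.74
grip_force: 67.5
```

>>> jog_arm:
  increments:
    - [[0,0,-0.5,0,0,0,-1],[0,0,-0.7,0,0,0,-1],[0,0,-0.7,0,0,0,-1],[0,0,-0.7,0,0,0,-1],[0,0,-0.7,0,0,0,-1]]

```text
time: 9.42
tool_pos: [0.6133, -0.184, 0.1937]
tcp_rot: [-3.091, -0.559, 0.001]
wrist_force: [-0.1, -0.6, -7.5]
width: 0.737
grip_force: 69.1
```

>>> jog_arm:
  increments:
    - [[0,0,-0.4,0,0,0,-1],[0,0,0,0,0,0,-1],[0,0,0,0,0,0,-1],[0,0,0,0,0,0,-1],[0,0,0,0,0,0,-1]]

```text
time: 9.83
tool_pos: [0.6124, -0.1838, 0.2024]
tcp_rot: [-3.089, -0.559, 0.006]
wrist_force: [0.1, 0.2, -6.4]
width: 0.737
grip_force: 69.2
```

```bash
python3 -c "
from h import *
print(rel([.4818,.1803,.195]).round(2))
"
```

```text
[  0.18 -12.89   0.28]
```

>>> jog_arm:
  increments:
    - [[0,-0.5,0,0,0,0,-1],[0,-0.9,0,0,0,0,-1],[0,-1,0,0,0,0,-1],[0,-1,0,0,0,0,-1],[0,-1,0,0,0,0,-1]]

```text
time: 10.25
tool_pos: [0.5658, -0.0592, 0.2032]
tcp_rot: [-3.09, -0.558, 0.004]
wrist_force: [0.3, 0.9, -7.8]
width: 0.738
grip_force: 69.4
```

>>> jog_arm:
  increments:
    - [[0,-1,0,0,0,0,-1],[0,-1,0,0,0,0,-1],[0,-1,0,0,0,0,-1],[0,-1,0,0,0,0,-1],[0,-1,0,0,0,0,-1]]

```text
time: 10.67
tool_pos: [0.5131, 0.0813, 0.2036]
tcp_rot: [-3.091, -0.559, 0.004]
wrist_force: [-0.0, 0.5, -7.6]
width: 0.736
grip_force: 69.4
```

>>> jog_arm:
  increments:
    - [[0,-1,0,0,0,0,-1],[0,-1,0,0,0,0,-1],[0.18,-0.9,0,0,0,0,-1],[0,-0.6,0,0,0,0,-1],[0,0,0,0,0,0,-1]]

```text
time: 11.08
tool_pos: [0.4809, 0.1832, 0.2037]
tcp_rot: [-3.089, -0.563, 0.004]
wrist_force: [0.1, -0.6, -7.3]
width: 0.741
grip_force: 69.7
```

```bash
python3 -c "
from h import *
print(rel([.4818,.1803,.106]).round(2))
p,_=viewer.read_camera('wrist');cv2.imwrite('pics/w4.png',p)
"
```

```text
[-0.    0.11  3.26]
```

View pics/w4.png

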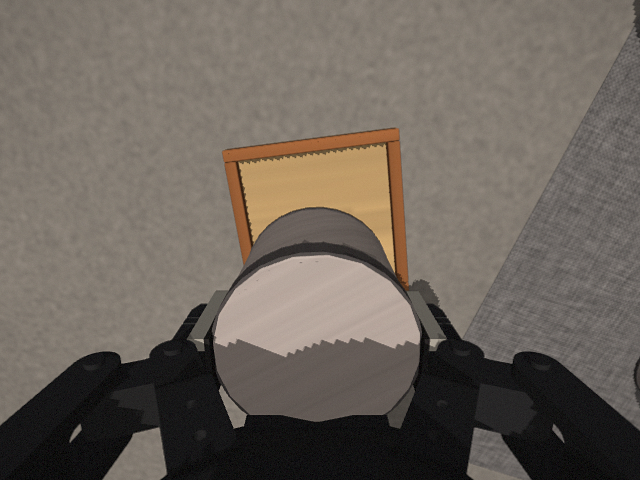

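The picture shows the tray's far corners at (224,150) and (399,129), with the held tin over its near half. I'll check those corners against the top-view measurement.

```bash
python3 -c "
from h import *
q=onplane([[223,150],[400,129]],'wrist',.018,read_state())[:,:2];print(q)
v=q[1]-q[0];L=np.linalg.norm(v);n=np.array([v[1],-v[0]])/L
n=n if n@(np.array([.48,.18])-q[0])>0 else -n
print(L,'centre',q.mean(0)+n*.058)
"
```

```text
[[0.50906458 0.2582979 ]
 [0.56210843 0.15533698]]
0.11582141616453742 centre [0.48402667 0.18025462]
```

>>> jog_arm:
  increments:
    - [[0,0.05,0.6,0,0,0,-1],[0,0,0.8,0,0,0,-1],[0,0,0.6,0,0,0,-1],[0,0,0.4,0,0,0,-1],[0,0,0,0,0,0,-1]]

```text
time: 11.55
tool_pos: [0.481, 0.1772, 0.1291]
tcp_rot: [3.091, 0.558, -0.012]
wrist_force: [-0.9, -0.8, -7.8]
width: 0.737
grip_force: 69.7
```

Tray centre confirmed. I'll lower the last 23 mm and release.

>>> jog_arm:
  increments:
    - [[0.1,0,0.3,0,0,0,-1],[0,0,0.25,0,0,0,-1],[0,0,0.15,0,0,0,-1],[0,0,0.06,0,0,0,-1],[0,0,0,0,0,0,-1]]

```text
time: 11.97
tool_pos: [0.4865, 0.1796, 0.1099]
tcp_rot: [3.091, 0.559, -0.001]
wrist_force: [-0.5, -0.2, -6.4]
width: 0.733
grip_force: 69.7
```

>>> jog_arm:
  increments:
    - [[0,0,0,0,0,0,-1],[0,0,0,0,0,0,-1],[0,0,0,0,0,0,-1],[0,0,0,0,0,0,-1],[0,0,0,0,0,0,-1]]

```text
time: 12.38
tool_pos: [0.4867, 0.1798, 0.1104]
tcp_rot: [-3.091, -0.559, -0.001]
wrist_force: [-0.0, 0.3, -8.0]
width: 0.742
grip_force: 69.7
```

>>> jog_arm:
  increments:
    - [[0,0,0.08,0,0,0,-1],[0,0,0.06,0,0,0,-1],[0,0,0.04,0,0,0,-1],[0,0,0,0,0,0,-1],[0,0,0,0,0,0,-1]]

```text
time: 12.8
tool_pos: [0.4865, 0.1797, 0.1045]
tcp_rot: [3.091, 0.559, -0.0]
wrist_force: [0.1, 0.3, -6.6]
width: 0.741
grip_force: 69.8
```

>>> jog_arm:
  increments:
    - [[0,0,0.04,0,0,0,-1],[0,0,0.03,0,0,0,-1],[0,0,0,0,0,0,-1],[0,0,0,0,0,0,-1],[0,0,0,0,0,0,-1]]

```text
time: 13.22
tool_pos: [0.4867, 0.1797, 0.1044]
tcp_rot: [3.091, 0.559, -0.0]
wrist_force: [-6.3, -3.1, 7.8]
width: 0.738
grip_force: 71.2
```

Contact with the floor. Release, rise, and take a look.

>>> jog_arm:
  increments:
    - [[0,0,-0.05,0,0,0,1],[0,0,0,0,0,0,1],[0,0,0,0,0,0,1],[0,0,0,0,0,0,1],[0,0,-0.5,0,0,0,1]]

```text
time: 13.63
tool_pos: [0.4849, 0.1791, 0.1169]
tcp_rot: [3.091, 0.559, -0.007]
wrist_force: [-0.2, -0.5, 0.3]
width: 0.999
grip_force: 0.0
```

>>> jog_arm:
  increments:
    - [[0,0,-1,0,0,0,1],[0,0,-1,0,0,0,1],[0,0,-1,0,0,0,1],[0,0,-0.8,0,0,0,1],[0,0,0,0,0,0,1]]

```text
time: 14.05
tool_pos: [0.4901, 0.1809, 0.2396]
tcp_rot: [-3.09, -0.559, -0.018]
wrist_force: [1.2, 1.1, -0.2]
width: 1.004
grip_force: 0.0
```

```bash
python3 -c "
from h import *
lids(z=.072,tag='w5'); print(rel([.4396,-.2755,.214]).round(2))
"
```

```text
lid [0.4898 0.1815] r 0.0317 px (268, 191, 97, 93)
tcp [0.4901 0.1809 0.2396] t 14.05
[-6.87 13.66  0.72]
```

>>> jog_arm:
  increments:
    - [[-0.46,0.91,0.05,0,0,0,1],[-0.46,0.91,0.05,0,0,0,1],[-0.46,0.91,0.05,0,0,0,1],[-0.46,0.91,0.05,0,0,0,1],[-0.46,0.91,0.05,0,0,0,1]]

```text
time: 14.52
tool_pos: [0.4686, 0.0265, 0.224]
tcp_rot: [-3.091, -0.56, 0.003]
wrist_force: [1.0, 0.6, -1.0]
width: 1.005
grip_force: 0.0
```

>>> jog_arm:
  increments:
    - [[-0.46,0.91,0.05,0,0,0,1],[-0.46,0.91,0.05,0,0,0,1],[-0.46,0.91,0.05,0,0,0,1],[-0.46,0.91,0.05,0,0,0,1],[-0.46,0.91,0.05,0,0,0,1]]

```text
time: 14.93
tool_pos: [0.4518, -0.1255, 0.2166]
tcp_rot: [-3.09, -0.559, 0.003]
wrist_force: [0.6, -0.3, 0.1]
width: 1.0
grip_force: 0.0
```

>>> jog_arm:
  increments:
    - [[-0.46,0.91,0.05,0,0,0,1],[-0.46,0.91,0.05,0,0,0,1],[-0.46,0.91,0.05,0,0,0,1],[-0.46,0.91,0.05,0,0,0,1],[-0.46,0.91,0.05,0,0,0,1]]

```text
time: 15.35
tool_pos: [0.435, -0.2774, 0.2089]
tcp_rot: [-3.09, -0.558, 0.002]
wrist_force: [0.5, 0.2, -0.1]
width: 1.003
grip_force: 0.0
```

>>> jog_arm:
  increments:
    - [[0,0,0,0,0,0,1],[0,0,0,0,0,0,1],[0,0,0,0,0,0,1],[0,0,0,0,0,0,1],[0,0,0,0,0,0,1]]

```text
time: 15.77
tool_pos: [0.4361, -0.2751, 0.2101]
tcp_rot: [-3.09, -0.561, 0.001]
wrist_force: [-0.9, -0.1, 0.5]
width: 0.999
grip_force: 0.0
```

```bash
python3 -c "
from h import *
for c in lids(tag='w6'): print(rel([*c,.094]).round(2))
"
```

```text
lid [ 0.4418 -0.2758] r 0.0319 px (270, 184, 106, 103)
lid [ 0.4691 -0.1343] r 0.0319 px (37, 40, 118, 124)
tcp [ 0.4361 -0.2751  0.2101] t 15.7667
[0.17 0.08 3.88]
[ 2.68 -4.01  3.88]
```

>>> jog_arm:
  increments:
    - [[0.17,0.08,1,0,0,0,1],[0,0,1,0,0,0,1],[0,0,1,0,0,0,1],[0,0,0.6,0,0,0,1],[0,0,0.25,0,0,0,1]]

```text
time: 16.23
tool_pos: [0.44, -0.2746, 0.0919]
tcp_rot: [-3.087, -0.561, 0.006]
wrist_force: [0.5, -0.5, -0.3]
width: 1.0
grip_force: 0.0
```

>>> jog_arm:
  increments:
    - [[0,0,0,0,0,0,-1],[0,0,0,0,0,0,-1],[0,0,0,0,0,0,-1],[0,0,0,0,0,0,-1],[0,0,0,0,0,0,-1]]

```text
time: 16.65
tool_pos: [0.4423, -0.2771, 0.096]
tcp_rot: [3.09, 0.559, 0.002]
wrist_force: [0.1, 0.3, -3.0]
width: 0.738
grip_force: 66.8
```

>>> jog_arm:
  increments:
    - [[0,0,-0.5,0,0,0,-1],[0,0,-0.8,0,0,0,-1],[0,0,-1,0,0,0,-1],[0,0,-1,0,0,0,-1],[0,0,-1,0,0,0,-1]]

```text
time: 17.07
tool_pos: [0.4412, -0.2765, 0.2253]
tcp_rot: [-3.091, -0.559, 0.001]
wrist_force: [0.9, -0.4, -4.5]
width: 0.736
grip_force: 68.0
```

>>> jog_arm:
  increments:
    - [[0,0,-0.5,0,0,0,-1],[0,0,0,0,0,0,-1],[0,0,0,0,0,0,-1],[0,0,0,0,0,0,-1],[0,0,0,0,0,0,-1]]

```text
time: 17.48
tool_pos: [0.4404, -0.276, 0.2367]
tcp_rot: [-3.088, -0.558, 0.005]
wrist_force: [-0.8, 0.7, -4.9]
width: 0.738
grip_force: 68.0
```

```bash
python3 -c "
from h import *
s=read_state();p,_=viewer.read_camera('wrist');cv2.imwrite('pics/w7.png',p)
print(s['tool_pos'],s['wrist_force'],rel([.489,.181,.235]).round(2))
"
```

```text
[ 0.44041543 -0.27595577  0.23666536] [-0.8281531   0.71813179 -4.90097391] [  6.85 -13.7    0.09]
```

View pics/w7.png

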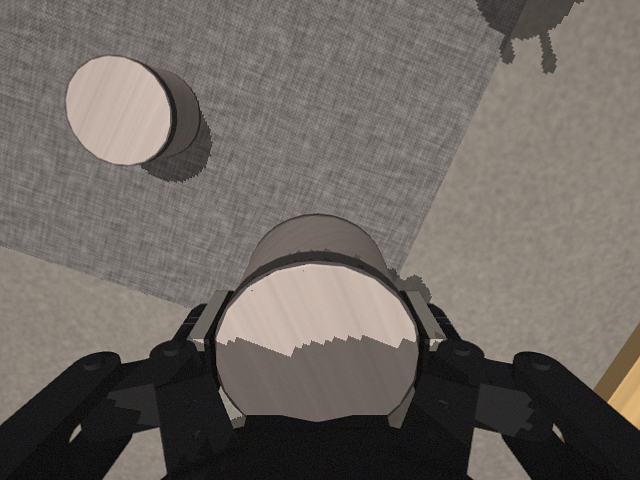

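The picture shows the held tin level between the pads, its lid around (317,340), and the light tin standing at (120,110). Now I'll carry it to the tray.

>>> jog_arm:
  increments:
    - [[0.3,-0.6,0,0,0,0,-1],[0.5,-1,0,0,0,0,-1],[0.5,-1,0,0,0,0,-1],[0.5,-1,0,0,0,0,-1],[0.5,-1,0,0,0,0,-1]]

```text
time: 17.95
tool_pos: [0.4571, -0.1219, 0.2374]
tcp_rot: [-3.09, -0.557, 0.004]
wrist_force: [0.5, -0.1, -5.2]
width: 0.741
grip_force: 68.2
```

>>> jog_arm:
  increments:
    - [[0.5,-1,0,0,0,0,-1],[0.5,-1,0,0,0,0,-1],[0.5,-1,0,0,0,0,-1],[0.5,-1,0,0,0,0,-1],[0.5,-1,0,0,0,0,-1]]

```text
time: 18.37
tool_pos: [0.4748, 0.045, 0.2375]
tcp_rot: [-3.091, -0.559, 0.004]
wrist_force: [0.2, 0.7, -4.6]
width: 0.744
grip_force: 68.2
```

>>> jog_arm:
  increments:
    - [[0.5,-1,0,0,0,0,-1],[0.5,-1,0,0,0,0,-1],[0.5,-1,0,0,0,0,-1],[0.25,-0.8,0,0,0,0,-1],[0,0,0,0,0,0,-1]]

```text
time: 18.78
tool_pos: [0.4842, 0.1726, 0.2376]
tcp_rot: [-3.088, -0.564, 0.003]
wrist_force: [0.5, 0.2, -4.7]
width: 0.741
grip_force: 68.7
```

>>> jog_arm:
  increments:
    - [[0,0,0,0,0,0,-1],[0,0,0,0,0,0,-1],[0,0,0,0,0,0,-1],[0,0,0,0,0,0,-1],[0,0,0,0,0,0,-1]]

```text
time: 19.2
tool_pos: [0.485, 0.1675, 0.2389]
tcp_rot: [3.092, 0.557, -0.001]
wrist_force: [-0.6, 0.0, -4.8]
width: 0.742
grip_force: 68.7
```

```bash
python3 -c "
from h import *
s=read_state();print(s['tool_pos'],rel([.489,.181,.168]).round(2))
for n in ('wrist','top'):
    p,_=viewer.read_camera(n);cv2.imwrite(f'pics/{n}8.png',p)
"
```

```text
[0.48499266 0.16751298 0.23890211] [ 0.28 -0.37  2.36]
```

View pics/wrist8.png

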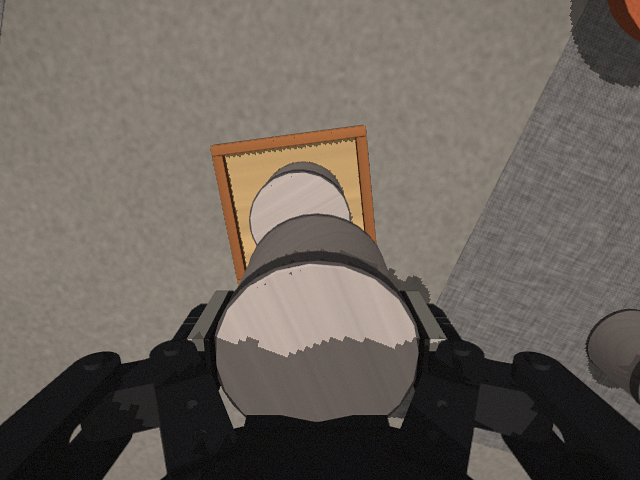

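The lower lid's arc is visible, with its left edge at (250,218), top at (299,171) and right edge at (350,213). The held lid spans 216 to 419 with its top at (317,263). I'll compare the two centres by casting rays.

```bash
python3 -c "
from h import *
s=read_state()
def circ(px,z):
    q=onplane(px,'wrist',z,s)[:,:2]
    a=np.linalg.lstsq(np.c_[2*q,np.ones(len(q))],(q**2).sum(1),rcond=None)[0]
    return a[:2],np.sqrt(a[2]+a[:2]@a[:2])
lo=circ([[250,218],[350,213],[299,171],[262,188],[333,182]],.072);hi=circ([[216,345],[419,345],[317,263],[240,297],[394,293]],s['tool_pos'][2]-.033)
print(lo,hi)
d=lo[0]-hi[0];print(rel(s['tool_pos']+np.r_[d,0]).round(2),s['tool_pos'])
"
```

```text
(array([0.49057079, 0.18138783]), np.float64(0.032203058923560214)) (array([0.48524595, 0.16795287]), np.float64(0.0317209384272301))
[ 0.32 -0.36  0.  ] [0.48511235 0.16776707 0.23915527]
```

>>> jog_arm:
  increments:
    - [[0.31,-0.36,0,0,0,0,-1],[0,0,0.5,0,0,0,-1],[0,0,0.6,0,0,0,-1],[0,0,0.5,0,0,0,-1],[0,0,0.3,0,0,0,-1]]

```text
time: 19.72
tool_pos: [0.4893, 0.182, 0.1804]
tcp_rot: [3.092, 0.559, -0.003]
wrist_force: [-0.0, -0.8, -5.1]
width: 0.737
grip_force: 69.1
```

>>> jog_arm:
  increments:
    - [[0,0,0.15,0,0,0,-1],[0,0,0.1,0,0,0,-1],[0,0,0,0,0,0,-1],[0,0,0,0,0,0,-1],[0,0,0,0,0,0,-1]]

```text
time: 20.13
tool_pos: [0.4907, 0.1822, 0.1757]
tcp_rot: [-3.091, -0.559, -0.003]
wrist_force: [0.7, -0.9, -3.9]
width: 0.738
grip_force: 69.1
```

>>> jog_arm:
  increments:
    - [[0,0,0.1,0,0,0,-1],[0,0,0.06,0,0,0,-1],[0,0,0.04,0,0,0,-1],[0,0,0,0,0,0,-1],[0,0,0,0,0,0,-1]]

```text
time: 20.55
tool_pos: [0.4898, 0.1819, 0.1684]
tcp_rot: [3.091, 0.559, -0.001]
wrist_force: [0.0, -0.3, -4.2]
width: 0.741
grip_force: 69.2
```

>>> jog_arm:
  increments:
    - [[0,0,0.03,0,0,0,-1],[0,0,0,0,0,0,-1],[0,0,0,0,0,0,-1],[0,0,0,0,0,0,-1],[0,0,0,0,0,0,-1]]

```text
time: 20.97
tool_pos: [0.4901, 0.182, 0.168]
tcp_rot: [-3.091, -0.559, -0.001]
wrist_force: [-1.7, 0.9, -0.7]
width: 0.739
grip_force: 69.3
```

Contact. Release, back up straight, and check.

>>> jog_arm:
  increments:
    - [[0,0,0,0,0,0,1],[0,0,0,0,0,0,1],[0,0,0,0,0,0,1],[0,0,0,0,0,0,1],[0,0,-0.5,0,0,0,1]]

```text
time: 21.38
tool_pos: [0.4881, 0.1813, 0.1802]
tcp_rot: [3.091, 0.559, -0.008]
wrist_force: [-0.4, 0.4, -0.5]
width: 1.003
grip_force: 0.0
```

>>> jog_arm:
  increments:
    - [[0,0,-1,0,0,0,1],[0,0,-1,0,0,0,1],[0,0,-1,0,0,0,1],[0,0,-1,0,0,0,1],[0,0,0,0,0,0,1]]

```text
time: 21.8
tool_pos: [0.4932, 0.183, 0.3105]
tcp_rot: [-3.09, -0.559, -0.02]
wrist_force: [1.2, 0.6, 0.3]
width: 1.001
grip_force: 0.0
```

>>> jog_arm:
  increments:
    - [[-1,0,0,0,0,0,1],[-0.5,0,0,0,0,0,1],[0,0,0,0,0,0,1],[0,0,0,0,0,0,1],[0,0,0,0,0,0,1]]

```text
time: 22.22
tool_pos: [0.4484, 0.1663, 0.3028]
tcp_rot: [-3.091, -0.559, -0.002]
wrist_force: [-0.6, 0.9, -0.4]
width: 0.999
grip_force: 0.0
```

```bash
python3 -c "
from h import *
lids(z=.134,tag='w9')
p,_=viewer.read_camera('scene');cv2.imwrite('pics/s9.png',cv2.resize(p[120:320,150:470],None,fx=2.4,fy=2.4))
"
```

```text
lid [ 0.4782 -0.058 ] r 0.0242 px (605, 274, 35, 63)
lid [0.4902 0.1827] r 0.0318 px (266, 113, 102, 104)
tcp [0.4484 0.1663 0.3028] t 22.2167
```

View pics/s9.png

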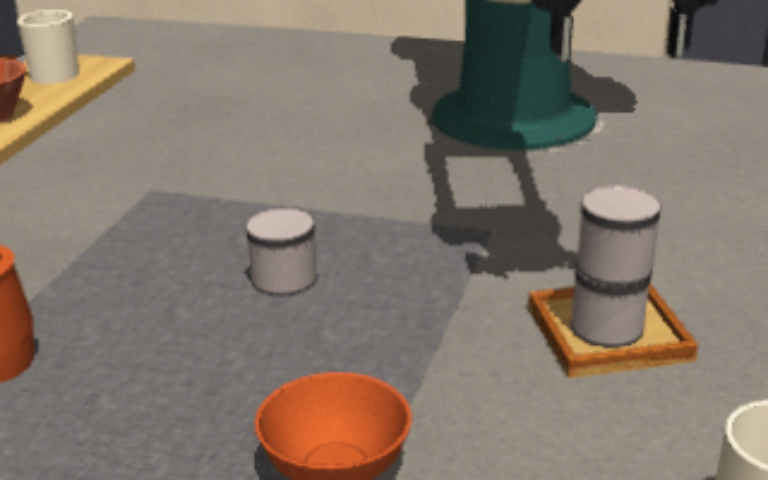

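View pics/w9.png

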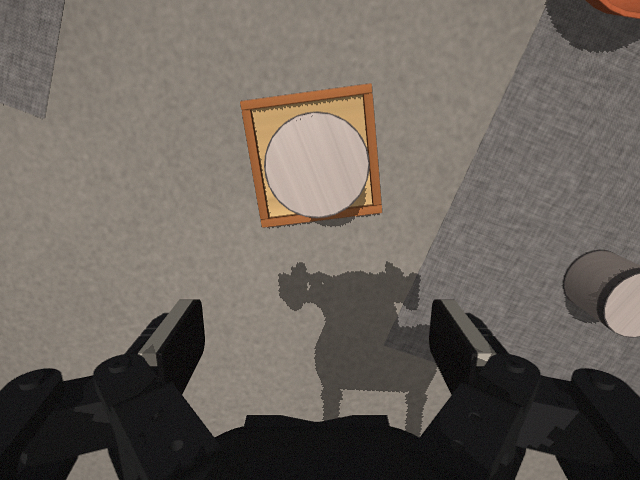

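The scene crop shows the two tins stacked in line on the tray, spanning (615,200) to (610,330), and the light tin standing at (282,250). In the wrist view the upper lid at (317,165) is within about 2 mm of where the lower lid was, and the gripper is clear.

```bash
python3 -c "
from h import *
print(bot.finish_job())"
```

```text
the job is handed in; nothing more can be done
None
```

The job is handed in, with no verdict returned: the heaviest tin (about 7 N) stands on the tray, the middle one (about 4.8 N) is on top within about 2 mm, the lightest (about 2 N) stands on the table, and the bowl, mug and brush pot were not touched.

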